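Tip the printed cover over against the ramp stop

TASK

Turn the white printed cover over so that its pocketed underside faces up: push it along the desk against the aluminium ramp stop until it tips up and leans on it, then push its raised edge back from behind the stop so that it topples over onto the desk on the side it came from. Push only: do not pick it up. It must end lying flat on the desk in front of the stop, and the tool holder, mouse, phone and pot must be left alone.

Things in the scene. Friction and masses are not known exactly. Their poses are not given: they have to be found in the camera images.
- cover: smooth white printed plate, 80 (x) by 110 (y) by 8 mm thick (z), about 90 g; origin at its centre. Starts flat on the desk before the stop, plain face (+z) up, +x edge towards the stop, up to 0.25 rad off square. Two grey rectangular pockets on the -z face. Friction about 0.6 on the desk, 0.25 on the stop. Once turned over, its z axis points down
- cover_far (a point): middle of the cover's +x end face (the edge that meets the stop first), 40 mm from its centre
- cover_near (a point): middle of the cover's -x end face (the edge to push on), 40 mm from its centre
- cover_left (a point): middle of the cover's +y end face, 55 mm from its centre
- cover_right (a point): middle of the cover's -y end face, 55 mm from its centre
- stop: fixed bare aluminium ramp, 180 mm wide (y). Origin on the desk at the middle of its toe line (front bottom edge); x is level, from the cover's side into the stop. The front rises from the toe at 40 degrees to 6 mm height, 58 degrees to 22 mm and 72 degrees to the upper edge; the ridge is 8 mm deep. Behind it, ribs up to 34 mm high and a 4 mm foot plate reach back to 65 mm
- stop_edge (a point): middle of the stop's upper front edge, 48 mm high, 26 mm behind the toe. A cover whose near edge is pushed up to the toe leans on this edge at about 62 degrees and stays by itself, its far edge about 71 mm high and 38 mm behind the toe, so that it can be reached from behind above the stop
- chuck: steel collet tool holder standing upright, cone up, 46 mm diameter, 134 mm high, origin at the centre of its underside; leave alone
- mouse: black computer mouse, 105 x 60 x 33 mm, origin at the centre of its underside; leave alone
- phone: black phone lying flat, 146 x 71 x 8 mm, origin at the centre of its underside; leave alone
- pot: small grey cup, 60 mm diameter, 60 mm high, origin at the centre of its underside; leave alone
There are look-alikes about, which are no part of the job. Leave any brown or turquoise look-alike of the cover alone.

How it is judged:
On the way, in this order (a step that is already met when the one before it is completed fails the run):
1. the cover is tipped up more than 40 degrees (and not past upright), leaning on the stop (angle between cover's own z axis and vertical between 0.7 and 1.5 rad and contact force between cover and stop above 0.02 N), for 0.2 s.
2. the cover lies turned over on the desk in front of the stop (angle between cover's own z axis and vertical above 3.04 rad and height (world z) of cover between 0.001 and 0.008 m and x of cover in the frame of stop between -0.25 and -0.03 m and y of cover in the frame of stop between -0.15 and 0.15 m), for 0.2 s.
At the end, for the whole second after the job is handed in: The cover lies at rest, pocketed face up, flat on the desk (within about 6 degrees, centre below 8 mm), its centre 30 to 250 mm in front of the stop's toe line and within 150 mm of the stop's middle sideways (all of step 2 and linear speed of cover below 0.02 m/s and angular speed of cover below 0.2 rad/s); the robot touches nothing.
It fails at once if the cover is lifted: all four of its edges more than 35 mm above the desk (height (world z) of each of cover_far, cover_near, cover_left, cover_right above 0.035 m).
It fails at once if the tool holder is moved more than 20 mm or knocked over (distance of chuck from where it was at the start of the episode above 0.02 m or angle between chuck's own z axis and vertical above 0.3 rad).
It fails at once if the mouse is moved more than 20 mm or knocked over (distance of mouse from where it was at the start of the episode above 0.02 m or angle between mouse's own z axis and vertical above 0.3 rad).
It fails at once if the phone is moved more than 20 mm or knocked over (distance of phone from where it was at the start of the episode above 0.02 m or angle between phone's own z axis and vertical above 0.3 rad).
It fails at once if the pot is moved more than 20 mm or knocked over (distance of pot from where it was at the start of the episode above 0.02 m or angle between pot's own z axis and vertical above 0.3 rad).
It also fails if it takes over 54 s, if anything falls off the work surface, if the arm or the gripper's body presses on something with over 40 N, if the wrist force passes 120 N, or if a joint passes its speed limit or range.

ROBOT

A 6-joint arm with a two-finger parallel gripper is mounted at the origin on the work surface. World frame = base frame: x ahead of the robot, y to its left, z up, the work surface at z = 0. Lengths are in m, angles in rad, forces in N, time in s.
With the tool pointing down it reaches from about 0.35 to 0.875 m from the base axis. Payload 4.2 kg.
Tool frame: the origin (TCP) lies on the centre line of the jaws, within the pads' length; the fingertips stand 19 mm ahead of it and the grasp point (between the pads) is the TCP (tip_extent is the distance from the TCP to the fingertips, in m); z points along the fingers, y is the line along which they close (so a half turn about z gives the same grasp; the last joint's range is limited). The gripper opens to 85 mm and grips with 20 to 120 N. Pads are 22 mm wide; open, the fingers measure 114 mm over their backs; the gripper's body (76 mm by 85 mm) begins 54 mm behind the grasp point. The pads swing forward as they close: fully open they stand 13 mm farther back than shut.
Start: joints at [1.605, 0.385, 0.008, 0, -1.194, -0.259], TCP at [0.139, 0.609, 0.25] pointing down, gripper open.
Joint ranges: [-3.14, 3.14], [-1.21, 2.06], [-1.07, 1.41], [-3.16, 2.05], [-2.99, -0.16], [-3.1, 3.1]. Speed limits (rad/s): [2.79, 2.79, 3.14, 3.14, 3.14, 3.14].

INTERFACE

Orientations are given as a rotation vector (axis times angle).
In Python, from plant import sense, read_camera, sign_off, tip_extent gives the robot as it stands. The module is installed in compiled form; this text tells all that it offers.
- The arm moves only by the tool play_rows, never from a script. Its argument "deltas" is a list of rows, each an object with "rot": the turn, a rotation vector about the tool's x, y, z in rad, a list of three; "xyz": the shift along the tool's x, y, z in cm, a list of three; "fingers": the opening, from 0 (shut) to 1 (fully open). In form: [{"rot": [rx, ry, rz], "xyz": [x, y, z], "fingers": fingers}, ...]. A call has 1 to 20 rows; each row is the pose to reach, as a shift and turn from the pose commanded when the call began, along the tool's axes at that moment; what a row does not reach only later rows make up. A row lasts 1/8 s, in which the tool goes at most 62.5 mm and 10.7 degrees, less where a joint would pass 70% of its speed; a pose out of reach is approached as far as the arm can. A call with a gripper value outside its range is refused whole. The fingers move at their own pace and stop on an object; "grip_force" is the grip in N (left out, the last holds). Time passes only in rows, so rows that repeat a pose let the fingers close. It gives the time, the measured TCP pose, the force, the opening and the grip force at its end, in the units of the state.
- sense(): the state, without advancing time (a new reading comes with each control period).
- read_camera(name): name is "side" or "top" or "wrist"; returns a dict with "img" (400x640x3 uint8, blue, green, red), "mtx" (3x3 intrinsics, pixels), "R" (3x3) and "t" (3): a world point X has camera coordinates R X + t. Camera axes: x right, y down, z forward; pixel columns grow to the right and rows downward; lengths in m; the calibration is good to about 2 mm. The wrist camera is an equidistant fisheye: a pixel r from the principal point sees the ray r / f radians off the axis. A picture is of the moment at which its call begins. There is no depth.
- sign_off(): hands the job in; it is judged then, once.
The state is a dict: "t": time; "joints": joint angles; "dq": joint speeds; "effort": joint torques, N m; "ee_pos": TCP position; "ee_rot": TCP orientation; "wrist_force": force on the tool from outside, world axes, zero at the start; "ft_torque": the same for the moment, N m; "opening": finger opening in m; "gripper_force": force on a finger pad.
Only numpy, scipy, OpenCV 4.12 (cv2) and the standard library are available. Lean on these libraries where they do the work, as an engineer would, in place of code of your own. Each camera call takes 0.05 s, during which the arm holds its last target. There are 200 camera calls.

## Working session

There is one attempt and no reset: what is moved stays moved. The work goes in short steps, Python scripts to look and compute and a tool call to move; the robot and the scene stay as the last step left them, time stands still between calls to the robot, and variables do not carry over. Pictures are saved under pics/ and viewed, at most 10 in all, crops included, and the job is handed in when it is done.

Besides the shell and the picture viewer there is one more tool, called after ">>>" by a JSON object that holds its "op" and its "data". play_rows: Moves the arm, as the interface text tells. Its arguments: {"type":"object","properties":{"deltas":{"type":"array","items":{"type":"object","properties":{"rot":{"type":"array","items":{"type":"number"}},"xyz":{"type":"array","items":{"type":"number"}},"fingers":{"type":"number"}}}},"grip_force":{"type":"number"}},"required":["deltas"]}

```bash
mkdir -p pics; python3 - <<'E'
from plant import *
import cv2,numpy as np
print(sense(),tip_extent)
for n in("top","side"):
    c=read_camera(n);cv2.imwrite(f"pics/{n}0.png",c["img"]);print(n,c["mtx"],c["R"],c["t"])
E
```

```text
{'t': 0.0, 'joints': array([ 1.60460463e+00,  3.85568008e-01,  6.62294462e-03, -5.31431415e-04,
       -1.19402296e+00, -2.58599022e-01]), 'dq': array([ 7.78837349e-04, -8.21204573e-04, -6.83278804e-04, -6.51451027e-05,
       -5.01136833e-04,  1.06775855e-03]), 'effort': array([ 9.92961805e-05, -3.92292845e+01,  1.88398612e+01,  4.18625280e+00,
       -4.58580122e-03, -1.64324724e-06]), 'ee_pos': array([0.13916518, 0.60874153, 0.2492087 ]), 'ee_rot': array([ 3.11952909e+00, -3.52414226e-01, -2.70446279e-04]), 'wrist_force': array([-0.76739259,  0.63861077,  0.08850672]), 'ft_torque': array([0.00256657, 0.03536292, 0.01104964]), 'gripper_force': 0.0, 'opening': 0.0856226720218869} 0.019
top [[495.61070645   0.         328.2984084 ]
 [  0.         495.61070645 193.66130789]
 [  0.           0.           1.        ]] [[ 0.0085902  -0.9998671  -0.01385598]
 [-0.99720846 -0.00753791 -0.07428643]
 [ 0.07417211  0.01445543 -0.99714068]] [0.00825366 0.58392736 1.42701827]
side [[481.6901737    0.         317.75194693]
 [  0.         481.6901737  197.28984415]
 [  0.           0.           1.        ]] [[-0.86478039 -0.50195848  0.01387675]
 [-0.37688834  0.63055074 -0.67849904]
 [ 0.33182835 -0.59198264 -0.73447021]] [0.51176533 0.2788184  1.0438679 ]
```

View pics/top0.png

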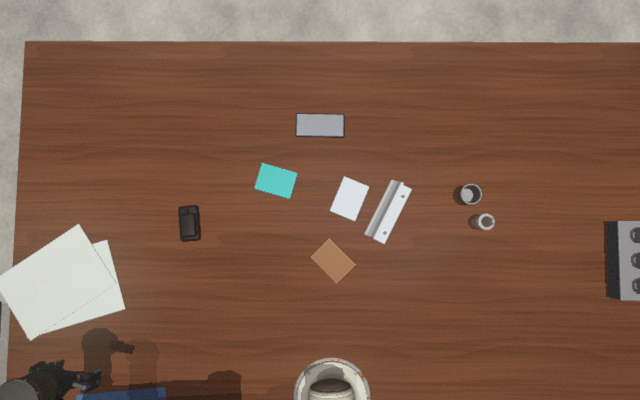

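View pics/side0.png

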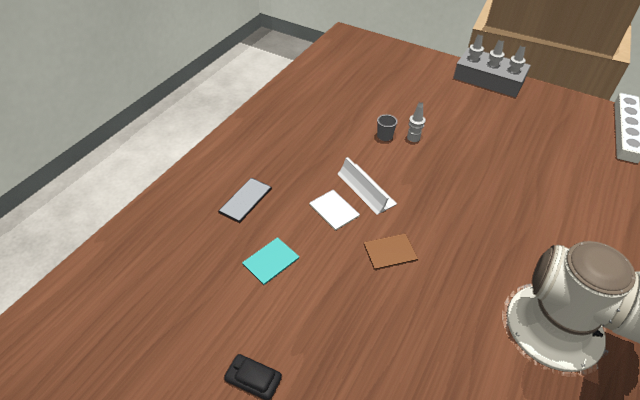

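The top view shows the white cover at about (349,198), the stop at (388,212) with its front facing the cover, the mouse at (189,223) and the pot and chuck at (470,195)/(485,222). The side view shows the cover at (334,209) and the stop at (366,186). Next I measure the cover and the stop.

```bash
cat > h.py <<'E'
import cv2,numpy as np
from plant import *
def ray(c,px,z):
    K,R,t=c["mtx"],c["R"],c["t"]; o=-R.T@t
    d=(R.T@np.linalg.inv(K)@np.c_[np.atleast_2d(px),np.ones(len(np.atleast_2d(px)))].T).T
    return o+d*((z-o[2])/d[:,2])[:,None]
def blobs(c,roi,lo=150):
    hsv=cv2.cvtColor(c["img"],cv2.COLOR_BGR2HSV)
    m=((hsv[...,1]<60)&(hsv[...,2]>lo)).astype(np.uint8)
    k=np.zeros_like(m);x0,y0,x1,y1=roi;k[y0:y1,x0:x1]=m[y0:y1,x0:x1]
    cs,_=cv2.findContours(k,cv2.RETR_EXTERNAL,cv2.CHAIN_APPROX_NONE)
    return [q for q in cs if cv2.contourArea(q)>80]
E
python3 - <<'E'
from h import *
for n,roi in(("top",(320,165,420,250)),("side",(300,150,400,235))):
    c=read_camera(n)
    for q in blobs(c,roi,110):
        b=cv2.boxPoints(cv2.minAreaRect(q)); a=cv2.approxPolyDP(q,2.5,True)[:,0]
        print(n,cv2.contourArea(q));print("box",b.round(1).tolist(),ray(c,b,.004)[:,:2].round(4).tolist());print("poly",a.tolist(),ray(c,a,.008)[:,:2].round(3).tolist())
    x0,y0,x1,y1=roi
    cv2.imwrite(f"pics/{n}z.png",cv2.resize(c["img"][y0:y1,x0:x1],None,fx=6,fy=6,interpolation=cv2.INTER_CUBIC))
E
```

```text
top 1376.5
box [[363.20001220703125, 233.60000610351562], [391.6000061035156, 176.8000030517578], [412.3999938964844, 187.1999969482422], [384.0, 244.0]] [[0.4683, -0.0904], [0.6367, -0.1738], [0.6062, -0.2352], [0.4384, -0.1514]]
poly [[402, 182], [390, 181], [364, 233], [382, 243], [411, 190]] [[0.621, -0.204], [0.624, -0.169], [0.47, -0.092], [0.441, -0.145], [0.598, -0.23]]
top 1040.0
box [[328.3999938964844, 210.60000610351562], [343.20001220703125, 175.0], [369.6000061035156, 186.0], [354.79998779296875, 221.60000610351562]] [[0.5351, 0.0124], [0.641, -0.0306], [0.6088, -0.1088], [0.5034, -0.0654]]
poly [[344, 176], [330, 211], [354, 221], [369, 187]] [[0.638, -0.033], [0.534, 0.008], [0.505, -0.063], [0.605, -0.107]]
side 1037.5
box [[308.5, 203.5], [328.5, 183.5], [359.5, 214.5], [339.5, 234.5]] [[0.6379, -0.0306], [0.6286, -0.1221], [0.5048, -0.0655], [0.5181, 0.019]]
poly [[331, 190], [309, 203], [336, 229], [359, 214]] [[0.609, -0.101], [0.636, -0.03], [0.533, 0.011], [0.505, -0.063]]
side 1298.0
box [[332.5, 170.5], [348.0, 155.0], [396.5, 203.5], [381.0, 219.0]] [[0.644, -0.1726], [0.6366, -0.2525], [0.4379, -0.1501], [0.4504, -0.0802]]
poly [[345, 158], [338, 175], [376, 214], [396, 204], [360, 167]] [[0.636, -0.233], [0.62, -0.161], [0.468, -0.086], [0.437, -0.144], [0.582, -0.221]]
```

View pics/topz.png

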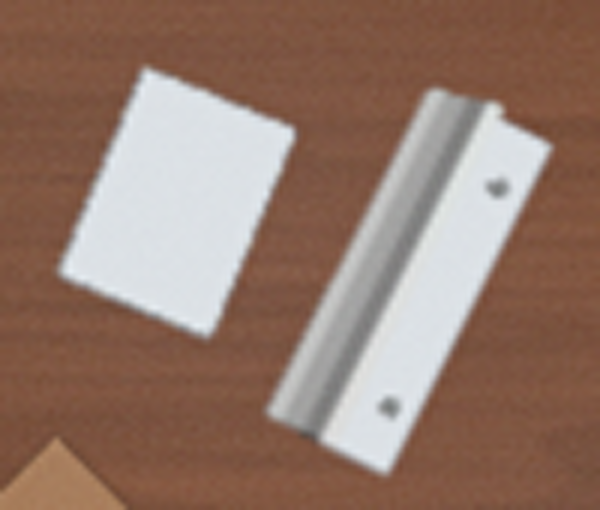

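View pics/sidez.png

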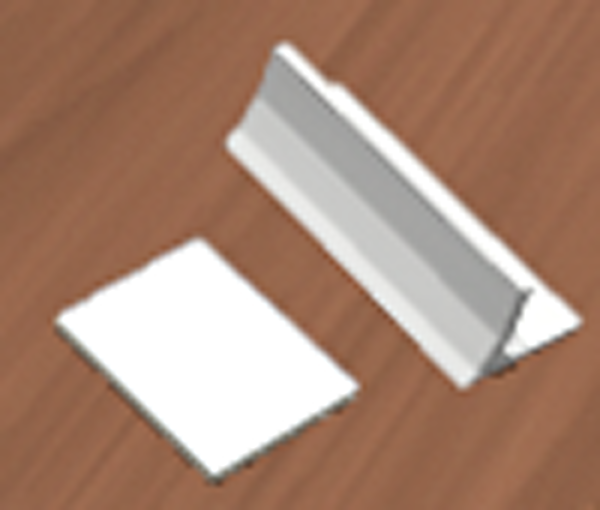

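Top crop: toe line runs from crop (425,90) to (267,413), and the cover is almost parallel to it. Side crop: toe line runs from (228,145) to (462,388). I combine both views into the stop frame and compute the move.

```bash
cat >> h.py <<'E'
def yaw2(a): return np.array([np.cos(a),np.sin(a)])
E
python3 - <<'E'
from h import *
t=read_camera("top");s=read_camera("side")
P=[]
for c,px in((t,[(390.8,180.0),(364.5,233.8)]),(s,[(338,174.2),(377,214.7)])):
    p=ray(c,px,0.)[:,:2];P.append(p);print(p.round(4).tolist(),np.linalg.norm(p[0]-p[1]))
p=np.mean(P,0);y=p[0]-p[1];y/=np.linalg.norm(y);x=np.array([y[1],-y[0]]);m=p.mean(0)
print("toe mid",m,"x",x,"yaw",np.arctan2(x[1],x[0]))
F=np.array([x,y])
for c,q,z in((t,[(344,176),(330,211),(354,221),(369,187)],.008),(s,[(309,203),(336,229),(359,214),(331,190)],.008)):
    b=ray(c,q,z)[:,:2];print("cover in stop mm",((b-m)@F.T*1000).round(1).tolist(),(b.mean(0)-m)@F.T*1000)
np.savez("stop.npz",m=m,F=F)
# tool target
st=sense();from scipy.spatial.transform import Rotation as Ro
R=Ro.from_rotvec(st["ee_rot"]).as_matrix()
for sx in(-.165,):
  g=np.r_[m+F.T@[sx,-.012],.14]
  T=np.c_[np.r_[x,0],np.r_[-y,0],[0,0,-1]]
  print("goal",g,"delta cm",R.T@(g-st["ee_pos"])*100,"rot",Ro.from_matrix(R.T@T).as_rotvec())
E
```

```text
[[0.6275, -0.1719], [0.4677, -0.0944]] 0.17764069983974087
[[0.6254, -0.1712], [0.4667, -0.0914]] 0.1776584653347481
toe mid [ 0.54681743 -0.13223744] x [-0.44260778 -0.89671531] yaw -2.0293010703519254
cover in stop mm [[-129.3, 37.4], [-119.7, -73.7], [-43.5, -68.2], [-48.8, 41.3]] [-85.34311269 -15.78714862]
cover in stop mm [[-131.3, 34.4], [-122.1, -76.1], [-43.7, -67.7], [-55.8, 41.9]] [-88.22364901 -16.88076833]
goal [0.60908713 0.02103187 0.14      ] delta cm [58.91076099 46.84193879 11.03475162] rot [ 4.55834694e-04 -7.47029754e-04  1.80443500e+00]
```

>>> {"op": "play_rows", "data": {"deltas": [{"xyz": [5,4,0],"rot": [0,0,0.15],"fingers": 0.5},{"xyz": [10,8,0],"rot": [0,0,0.3],"fingers": 0.5},{"xyz": [15,12,0],"rot": [0,0,0.45],"fingers": 0.5},{"xyz": [20,16,0],"rot": [0,0,0.6],"fingers": 0.5},{"xyz": [25,20,0],"rot": [0,0,0.75],"fingers": 0.5},{"xyz": [30,24,0],"rot": [0,0,0.9],"fingers": 0.5},{"xyz": [35,28,0],"rot": [0,0,1.05],"fingers": 0.5},{"xyz": [40,32,0],"rot": [0,0,1.2],"fingers": 0.5},{"xyz": [45,36,2],"rot": [0,0,1.35],"fingers": 0.5},{"xyz": [50,40,5],"rot": [0,0,1.5],"fingers": 0.5},{"xyz": [55,44,8],"rot": [0,0,1.65],"fingers": 0.5},{"xyz": [58.9,47.2,11],"rot": [0,0,1.804],"fingers": 0.5},{"xyz": [58.9,47.2,11],"rot": [0,0,1.804],"fingers": 0.5},{"xyz": [58.9,47.2,11],"rot": [0,0,1.804],"fingers": 0.5},{"xyz": [58.9,47.2,11],"rot": [0,0,1.804],"fingers": 0.5},{"xyz": [58.9,47.2,11],"rot": [0,0,1.804],"fingers": 0.5}]}}

```text
t: 2.3
ee_pos: [0.6082, 0.0189, 0.1415]
ee_rot: [-1.66, 2.665, -0.001]
wrist_force: [-0.2, 0.5, -0.3]
opening: 0.0426
gripper_force: 0.0
```

>>> {"op": "play_rows", "data": {"deltas": [{"xyz": [0,0,4],"rot": [0,0,0],"fingers": 0.5},{"xyz": [0,0,8],"rot": [0,0,0],"fingers": 0.5},{"xyz": [0,0,10],"rot": [0,0,0],"fingers": 0.5},{"xyz": [0,0,11],"rot": [0,0,0],"fingers": 0.5},{"xyz": [0,0,11.3],"rot": [0,0,0],"fingers": 0.5},{"xyz": [0,0,11.6],"rot": [0,0,0],"fingers": 0.5},{"xyz": [0,0,11.8],"rot": [0,0,0],"fingers": 0.5},{"xyz": [0,0,12],"rot": [0,0,0],"fingers": 0.5},{"xyz": [0,0,12],"rot": [0,0,0],"fingers": 0.5},{"xyz": [0,0,12],"rot": [0,0,0],"fingers": 0.5}]}}

```text
t: 3.55
ee_pos: [0.6083, 0.0178, 0.0204]
ee_rot: [-1.659, 2.668, -0.0]
wrist_force: [-0.2, -0.7, 0.5]
opening: 0.0428
gripper_force: 0.0
```

```bash
python3 - <<'E'
from h import *
d=np.load("stop.npz");s=sense();print(s["ee_pos"],s["wrist_force"],d["F"]@(s["ee_pos"][:2]-d["m"])*1000)
c=read_camera("wrist");cv2.imwrite("pics/w1.png",c["img"])
E
```

```text
[0.60832208 0.01781202 0.02041827] [-0.16733651 -0.72948725  0.4500296 ] [-161.7740894   -11.26089681]
```

View pics/w1.png

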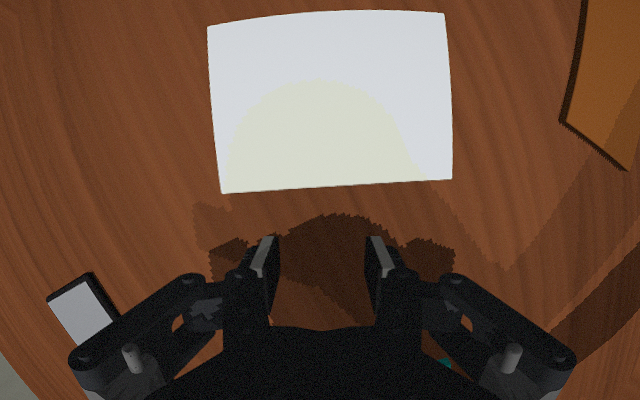

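The wrist view shows the cover ahead of the fingers, spanning columns 222–452 against a finger midpoint of about 322. I shift 4 mm sideways and probe down for the desk.

>>> {"op": "play_rows", "data": {"deltas": [{"xyz": [0,0.4,0.1],"rot": [0,0,0],"fingers": 0.5},{"xyz": [0,0.4,0.2],"rot": [0,0,0],"fingers": 0.5},{"xyz": [0,0.4,0.2],"rot": [0,0,0],"fingers": 0.5},{"xyz": [0,0.4,0.2],"rot": [0,0,0],"fingers": 0.5}]}}

```text
t: 4.1
ee_pos: [0.6047, 0.0196, 0.0183]
ee_rot: [-1.659, 2.668, -0.0]
wrist_force: [-0.4, 0.2, -0.2]
opening: 0.0426
gripper_force: 0.0
```

>>> {"op": "play_rows", "data": {"deltas": [{"xyz": [0,0,0.1],"rot": [0,0,0],"fingers": 0.5},{"xyz": [0,0,0.2],"rot": [0,0,0],"fingers": 0.5},{"xyz": [0,0,0.2],"rot": [0,0,0],"fingers": 0.5},{"xyz": [0,0,0.2],"rot": [0,0,0],"fingers": 0.5}]}}

```text
t: 4.6
ee_pos: [0.6048, 0.0196, 0.0172]
ee_rot: [-1.659, 2.667, -0.0]
wrist_force: [-1.7, -0.0, 5.5]
opening: 0.0427
gripper_force: 2.7
```

>>> {"op": "play_rows", "data": {"deltas": [{"xyz": [0,0,0.1],"rot": [0,0,0],"fingers": 0.5},{"xyz": [0,0,0.2],"rot": [0,0,0],"fingers": 0.5},{"xyz": [0,0,0.2],"rot": [0,0,0],"fingers": 0.5},{"xyz": [0,0,0.2],"rot": [0,0,0],"fingers": 0.5}]}}

```text
t: 5.1
ee_pos: [0.6048, 0.0196, 0.0172]
ee_rot: [-1.66, 2.667, -0.001]
wrist_force: [-4.7, 0.0, 16.0]
opening: 0.0427
gripper_force: 7.9
```

>>> {"op": "play_rows", "data": {"deltas": [{"xyz": [0,0,-0.4],"rot": [0,0,0],"fingers": 0.5},{"xyz": [0,0,-0.4],"rot": [0,0,0],"fingers": 0.5},{"xyz": [0.6,0,-0.4],"rot": [0,0,0],"fingers": 0.5},{"xyz": [1.2,0,-0.4],"rot": [0,0,0],"fingers": 0.5},{"xyz": [1.8,0,-0.4],"rot": [0,0,0],"fingers": 0.5},{"xyz": [2.4,0,-0.4],"rot": [0,0,0],"fingers": 0.5},{"xyz": [3,0,-0.4],"rot": [0,0,0],"fingers": 0.5},{"xyz": [3.5,0,-0.4],"rot": [0,0,0],"fingers": 0.5},{"xyz": [4,0,-0.4],"rot": [0,0,0],"fingers": 0.5},{"xyz": [4.5,0,-0.4],"rot": [0,0,0],"fingers": 0.5},{"xyz": [5,0,-0.4],"rot": [0,0,0],"fingers": 0.5},{"xyz": [5.5,0,-0.4],"rot": [0,0,0],"fingers": 0.5},{"xyz": [6,0,-0.4],"rot": [0,0,0],"fingers": 0.5},{"xyz": [6.5,0,-0.4],"rot": [0,0,0],"fingers": 0.5},{"xyz": [6.5,0,-0.4],"rot": [0,0,0],"fingers": 0.5}]}}

```text
t: 6.98
ee_pos: [0.5756, -0.0391, 0.0183]
ee_rot: [1.658, -2.668, -0.0]
wrist_force: [-1.1, -1.3, -0.5]
opening: 0.043
gripper_force: 0.0
```

```bash
python3 - <<'E'
from h import *
d=np.load("stop.npz");s=sense();print(s["ee_pos"],s["wrist_force"],d["F"]@(s["ee_pos"][:2]-d["m"])*1000)
c=read_camera("wrist");t=read_camera("side");cv2.imwrite("pics/w2.png",np.hstack([c["img"][:,120:520],cv2.resize(t["img"][130:260,270:400],(400,400))]))
E
```

```text
[ 0.57558344 -0.03908838  0.01827766] [-1.11741127 -1.3389759  -0.47846249] [-96.26025865 -15.43357543]
```

View pics/w2.png

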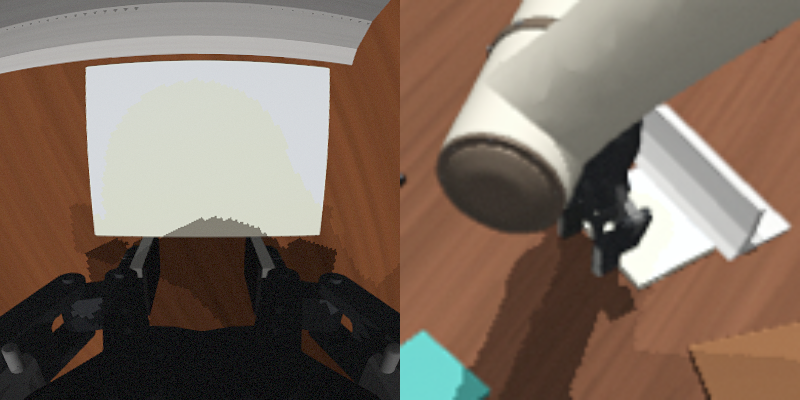

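The cover is squared and touching both fingers (edge at row 236), and its far edge is almost at the toe. I push on slowly.

>>> {"op": "play_rows", "data": {"deltas": [{"xyz": [0.3,0,0],"rot": [0,0,0],"fingers": 0.5},{"xyz": [0.6,0,0],"rot": [0,0,0],"fingers": 0.5},{"xyz": [0.9,0,0],"rot": [0,0,0],"fingers": 0.5},{"xyz": [1.2,0,0],"rot": [0,0,0],"fingers": 0.5},{"xyz": [1.5,0,0],"rot": [0,0,0],"fingers": 0.5},{"xyz": [1.8,0,0],"rot": [0,0,0],"fingers": 0.5},{"xyz": [2.1,0,0],"rot": [0,0,0],"fingers": 0.5},{"xyz": [2.4,0,0],"rot": [0,0,0],"fingers": 0.5},{"xyz": [2.7,0,0],"rot": [0,0,0],"fingers": 0.5},{"xyz": [3,0,0],"rot": [0,0,0],"fingers": 0.5},{"xyz": [3.3,0,0],"rot": [0,0,0],"fingers": 0.5},{"xyz": [3.6,0,0],"rot": [0,0,0],"fingers": 0.5},{"xyz": [3.9,0,0],"rot": [0,0,0],"fingers": 0.5},{"xyz": [4.2,0,0],"rot": [0,0,0],"fingers": 0.5}]}}

```text
t: 8.82
ee_pos: [0.5572, -0.0766, 0.0183]
ee_rot: [1.659, -2.668, -0.0]
wrist_force: [0.8, 1.2, 0.0]
opening: 0.0426
gripper_force: 0.4
```

```bash
python3 - <<'E'
from h import *
d=np.load("stop.npz");s=sense();print(s["ee_pos"],s["wrist_force"],d["F"]@(s["ee_pos"][:2]-d["m"])*1000)
c=read_camera("wrist");t=read_camera("side");cv2.imwrite("pics/w3.png",np.hstack([c["img"][:,120:520],cv2.resize(t["img"][130:260,270:400],(400,400))]))
E
```

```text
[ 0.55718903 -0.07660947  0.01830627] [0.77372265 1.19956761 0.04889035] [-54.4730136  -15.32099445]
```

View pics/w3.png

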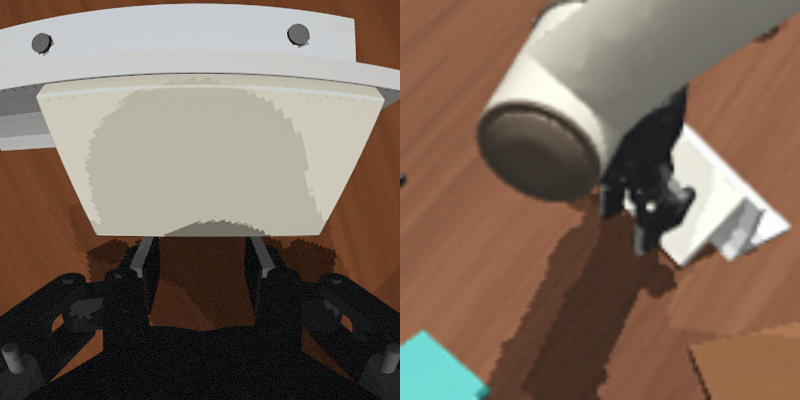

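The far edge is rising up the stop (top edge at row 90), still square. I continue to the leaning position.

>>> {"op": "play_rows", "data": {"deltas": [{"xyz": [0.3,0,0],"rot": [0,0,0],"fingers": 0.5},{"xyz": [0.6,0,0],"rot": [0,0,0],"fingers": 0.5},{"xyz": [0.9,0,0],"rot": [0,0,0],"fingers": 0.5},{"xyz": [1.2,0,0],"rot": [0,0,0],"fingers": 0.5},{"xyz": [1.5,0,0],"rot": [0,0,0],"fingers": 0.5},{"xyz": [1.8,0,0],"rot": [0,0,0],"fingers": 0.5},{"xyz": [2.1,0,0],"rot": [0,0,0],"fingers": 0.5},{"xyz": [2.4,0,0],"rot": [0,0,0],"fingers": 0.5},{"xyz": [2.7,0,0],"rot": [0,0,0],"fingers": 0.5},{"xyz": [3,0,0],"rot": [0,0,0],"fingers": 0.5},{"xyz": [3.2,0,0],"rot": [0,0,0],"fingers": 0.5},{"xyz": [3.4,0,0],"rot": [0,0,0],"fingers": 0.5},{"xyz": [3.4,0,0],"rot": [0,0,0],"fingers": 0.5},{"xyz": [3.4,0,0],"rot": [0,0,0],"fingers": 0.5}]}}

```text
t: 10.68
ee_pos: [0.5422, -0.1069, 0.0183]
ee_rot: [1.659, -2.667, -0.0]
wrist_force: [0.7, 0.4, -0.3]
opening: 0.0427
gripper_force: 0.0
```

```bash
python3 - <<'E'
from h import *
d=np.load("stop.npz");s=sense();print(s["ee_pos"],s["wrist_force"],d["F"]@(s["ee_pos"][:2]-d["m"])*1000)
c=read_camera("wrist");t=read_camera("side");cv2.imwrite("pics/w4.png",np.hstack([c["img"][:,120:520],cv2.resize(t["img"][130:260,270:400],(400,400))]))
E
```

```text
[ 0.5422306  -0.10690676  0.0183228 ] [ 0.71590277  0.43944669 -0.31248696] [-20.68424949 -15.32463732]
```

View pics/w4.png

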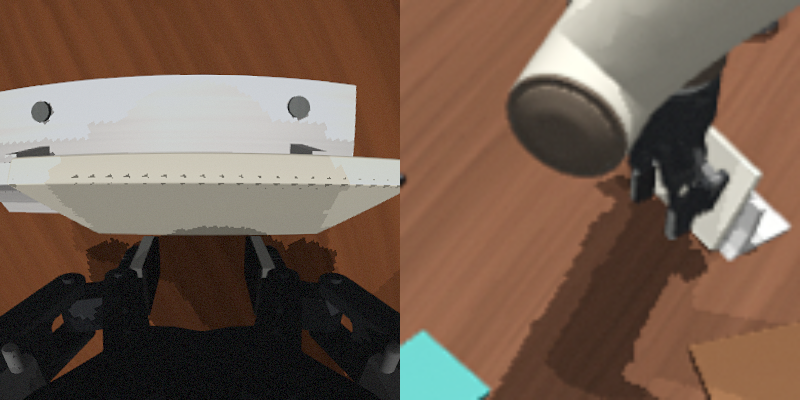

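The cover leans at about 60°. I back off, go up and over, and come down behind the stop, tip about 57 mm high.

>>> {"op": "play_rows", "data": {"deltas": [{"xyz": [-0.5,0,0],"rot": [0,0,0],"fingers": 0.5},{"xyz": [-2,0,0],"rot": [0,0,0],"fingers": 0.5},{"xyz": [-5,0,0],"rot": [0,0,0],"fingers": 0.5},{"xyz": [-5,0,-5],"rot": [0,0,0],"fingers": 0.5},{"xyz": [-5,0,-10],"rot": [0,0,0],"fingers": 0.5},{"xyz": [-5,0,-14],"rot": [0,0,0],"fingers": 0.5},{"xyz": [-5,0,-14],"rot": [0,0,0],"fingers": 0.5},{"xyz": [-1,0,-14],"rot": [0,0,0],"fingers": 0.5},{"xyz": [3,0,-14],"rot": [0,0,0],"fingers": 0.5},{"xyz": [7,0,-14],"rot": [0,0,0],"fingers": 0.5},{"xyz": [10.6,0,-14],"rot": [0,0,0],"fingers": 0.5},{"xyz": [10.6,0,-14],"rot": [0,0,0],"fingers": 0.5},{"xyz": [10.6,0,-14],"rot": [0,0,0],"fingers": 0.5},{"xyz": [10.6,0,-10],"rot": [0,0,0],"fingers": 0.5},{"xyz": [10.6,0,-7],"rot": [0,0,0],"fingers": 0.5},{"xyz": [10.6,0,-5.6],"rot": [0,0,0],"fingers": 0.5},{"xyz": [10.6,0,-5.6],"rot": [0,0,0],"fingers": 0.5},{"xyz": [10.6,0,-5.6],"rot": [0,0,0],"fingers": 0.5}]}}

```text
t: 13.02
ee_pos: [0.4966, -0.2018, 0.0754]
ee_rot: [-1.659, 2.666, -0.003]
wrist_force: [-0.3, -0.6, -1.5]
opening: 0.0429
gripper_force: 0.0
```

```bash
python3 - <<'E'
from h import *
d=np.load("stop.npz");s=sense();print(s["ee_pos"],s["wrist_force"],d["F"]@(s["ee_pos"][:2]-d["m"])*1000)
c=read_camera("top");t=read_camera("side");cv2.imwrite("pics/w5.png",np.hstack([cv2.resize(t["img"][130:260,270:400],(400,400)),cv2.resize(c["img"][150:280,320:450],(400,400))]))
E
```

```text
[ 0.4965981  -0.20178904  0.07536472] [-0.27320828 -0.56031194 -1.48109103] [ 84.59544574 -14.24836516]
```

View pics/w5.png

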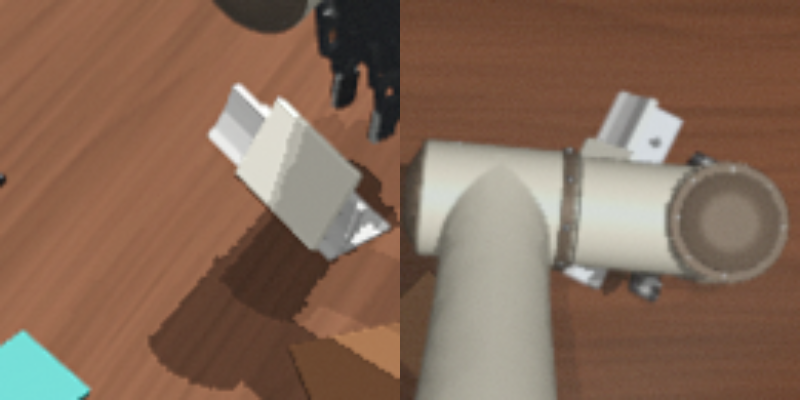

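The cover leans by itself on the stop and the fingers are behind and clear of it. Now I push the raised edge back.

>>> {"op": "play_rows", "data": {"deltas": [{"xyz": [-1,0,0],"rot": [0,0,0],"fingers": 0.5},{"xyz": [-2,0,0],"rot": [0,0,0],"fingers": 0.5},{"xyz": [-2.6,0,0],"rot": [0,0,0],"fingers": 0.5},{"xyz": [-3.2,0,0],"rot": [0,0,0],"fingers": 0.5},{"xyz": [-3.8,0,0],"rot": [0,0,0],"fingers": 0.5},{"xyz": [-4.4,0,0],"rot": [0,0,0],"fingers": 0.5},{"xyz": [-5,0,0],"rot": [0,0,0],"fingers": 0.5},{"xyz": [-5.6,0,0],"rot": [0,0,0],"fingers": 0.5},{"xyz": [-6.2,0,0],"rot": [0,0,0],"fingers": 0.5},{"xyz": [-6.8,0,0],"rot": [0,0,0],"fingers": 0.5},{"xyz": [-7.4,0,0],"rot": [0,0,0],"fingers": 0.5},{"xyz": [-8,0,0],"rot": [0,0,0],"fingers": 0.5},{"xyz": [-8.6,0,0],"rot": [0,0,0],"fingers": 0.5},{"xyz": [-9.2,0,0],"rot": [0,0,0],"fingers": 0.5},{"xyz": [-9.8,0,0],"rot": [0,0,0],"fingers": 0.5},{"xyz": [-10.4,0,0],"rot": [0,0,0],"fingers": 0.5},{"xyz": [-10.4,0,0],"rot": [0,0,0],"fingers": 0.5},{"xyz": [-10.4,0,0],"rot": [0,0,0],"fingers": 0.5}]}}

```text
t: 15.38
ee_pos: [0.5414, -0.1086, 0.0743]
ee_rot: [1.659, -2.668, -0.0]
wrist_force: [0.6, -0.1, 0.4]
opening: 0.0424
gripper_force: 0.0
```

```bash
python3 - <<'E'
from h import *
d=np.load("stop.npz");s=sense();print(s["ee_pos"],s["wrist_force"],d["F"]@(s["ee_pos"][:2]-d["m"])*1000)
c=read_camera("wrist");t=read_camera("side");cv2.imwrite("pics/w6.png",np.hstack([cv2.resize(t["img"][130:260,270:400],(400,400)),c["img"][:,120:520]]))
E
```

```text
[ 0.54135542 -0.10864121  0.07428396] [ 0.60885511 -0.14580174  0.41338541] [-18.74157976 -15.3417386 ]
```

View pics/w6.png

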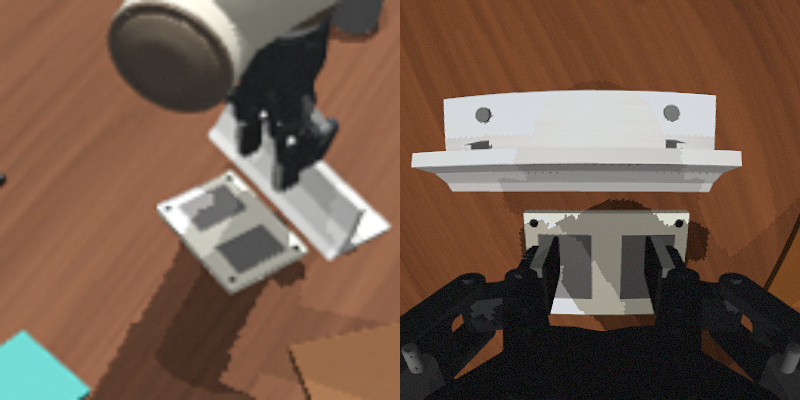

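The cover lies flat in front of the stop with both grey pockets facing up. I lift straight up, measure where it ended, and hand in if it checks out.

>>> {"op": "play_rows", "data": {"deltas": [{"xyz": [0,0,-4],"rot": [0,0,0],"fingers": 0.5},{"xyz": [0,0,-9],"rot": [0,0,0],"fingers": 0.5},{"xyz": [0,0,-13],"rot": [0,0,0],"fingers": 0.5},{"xyz": [0,0,-13],"rot": [0,0,0],"fingers": 0.5},{"xyz": [0,0,-13],"rot": [0,0,0],"fingers": 0.5},{"xyz": [0,0,-13],"rot": [0,0,0],"fingers": 0.5}]}}

```text
t: 16.23
ee_pos: [0.5405, -0.1087, 0.2028]
ee_rot: [1.657, -2.666, -0.003]
wrist_force: [-0.6, 0.3, 0.1]
opening: 0.0428
gripper_force: 0.0
```

```bash
python3 - <<'E'
from h import *
d=np.load("stop.npz");t=read_camera("side")
px=np.array([(230,172),(157,208),(232,294),(307,252)])*130/400+[270,130]  # corners seen in w6, unmoved
b=(ray(t,px,.008)[:,:2]-d["m"])@d["F"].T*1000
c=b.mean(0);print(b.round(),c,np.abs(sense()["dq"]).max(),sense()["wrist_force"])
if -240<c[0]<-36 and abs(c[1])<140: sign_off();print("signed off")
E
```

```text
[[-16.  34.]
 [-94.  33.]
 [-96. -80.]
 [-16. -77.]] [-55.29106635 -22.37159385] 0.005300138064614875 [ 0.39207052 -0.29673032  0.42389043]
the job is handed in; nothing more can be done
signed off
```

The cover is turned over and lies flat with its pockets up, its centre about 55 mm in front of the toe line and 22 mm off the stop's middle. The job is handed in at about 16 s with the arm clear, and nothing else was touched.

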